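# Release and push off the wider terminal cover

## Task

Open the terminal unit that has the wider of the two white covers: press its snap tab fully in with a fingertip, then push the released cover along its runners, right off its seat and onto the empty landing where the tab is, so that the terminals lie completely open. Push the cover, never lift or tip it; leave it lying flat on the runners, and leave the narrower unit and the loose things around alone.

Things in the scene. Friction and masses are not known exactly. Their poses are not given: they have to be found in the camera images.
- unit_wide: Grey housing of the unit with the wider cover, screwed to a 16 mm plywood board on the bench, 190 mm long, 93 wide, 38 high. Origin: centre of underside; x along its length, the way the cover leaves; y across; z up. Along x: seat -88 to -12 mm, tab -9 to 25, empty landing to the end stop at 90 (38 high). Runners at both sides, tops at z = 30 mm, carry the cover all the way; the gap between them is 60 mm wide.
- unit_wide_landing (a point): Point on the landing floor of that unit, between the runners, at x = 60, y = 0, z = 22 mm in the unit's frame. The pushed-off cover ends above it, on the runners.
- unit_wide_back (a point): Middle of the top of the unit's rear wall behind the seat, at x = -90, y = 0, z = 26 mm in the unit's frame. The housing ends 4 mm behind it. Two corner posts (tops at 38 mm) stop the cover from going back; between them, 65 mm, a fingertip can reach the cover's rear face.
- cover_wide: The wider white cover, loose, about 0.12 kg, 76 mm long (x), 80 wide over its 4 mm thick side flanges, 64 over its body, 22 high. Origin: centre of underside; axes as the unit's. Seated at x = -50, z = 30 mm in the unit's frame, flanges under lips (tops at 40 mm): it only slides along x. Tab up: blocked within 3 mm; tab in: slides with about 1 N to the end stop at x = 52 mm.
- cover_wide_rear (a point): Middle of the wider cover's rear face (the end away from the tab), 12 mm above its underside: where to push, along the unit's x axis.
- tab_wide (a joint): Snap tab of the unit with the wider cover: 0 = up, 9 mm above the runners, blocking the cover; 0.013 m = fully in, top 4 mm below the runner tops; the cover passes from about 0.0095 m. Moves straight down, takes about 4 N, and stays where it is pressed (no spring back).
- tab_wide_top (a point): Centre of the ribbed top of that grey snap tab, a pad 34 mm along x and 24 mm across, at x = 8 mm in the unit's frame; the seated cover's front face is 20 mm from this point. z = 39 mm in the unit's frame when up (55 mm above the bench).
- unit_narrow: Grey housing of the unit with the narrower cover, screwed to a 16 mm plywood board on the bench, 190 mm long, 69 wide, 38 high. Origin: centre of underside; x along its length, the way the cover leaves; y across; z up. Along x: seat -88 to -12 mm, tab -9 to 25, empty landing to the end stop at 90 (38 high). Runners at both sides, tops at z = 30 mm, carry the cover all the way; the gap between them is 36 mm wide.
- unit_narrow_landing (a point): Point on the landing floor of that unit, between the runners, at x = 60, y = 0, z = 22 mm in the unit's frame. The pushed-off cover ends above it, on the runners.
- unit_narrow_back (a point): Middle of the top of the unit's rear wall behind the seat, at x = -90, y = 0, z = 26 mm in the unit's frame. The housing ends 4 mm behind it. Two corner posts (tops at 38 mm) stop the cover from going back; between them, 41 mm, a fingertip can reach the cover's rear face.
- cover_narrow: The narrower white cover, loose, about 0.12 kg, 76 mm long (x), 56 wide over its 4 mm thick side flanges, 40 over its body, 22 high. Origin: centre of underside; axes as the unit's. Seated at x = -50, z = 30 mm in the unit's frame, flanges under lips (tops at 40 mm): it only slides along x. Tab up: blocked within 3 mm; tab in: slides with about 1 N to the end stop at x = 52 mm.
- cover_narrow_rear (a point): Middle of the narrower cover's rear face (the end away from the tab), 12 mm above its underside: where to push, along the unit's x axis.
- tab_narrow (a joint): Snap tab of the unit with the narrower cover: 0 = up, 9 mm above the runners, blocking the cover; 0.013 m = fully in, top 4 mm below the runner tops; the cover passes from about 0.0095 m. Moves straight down, takes about 4 N, and stays where it is pressed (no spring back).
- tab_narrow_top (a point): Centre of the ribbed top of that grey snap tab, a pad 34 mm along x and 24 mm across, at x = 8 mm in the unit's frame; the seated cover's front face is 20 mm from this point. z = 39 mm in the unit's frame when up (55 mm above the bench).
- knob: Black control knob, 25 mm across, 18 mm high, loose on the board between the units (bystander). Origin: centre of the underside.
- tweezers: Black tweezers, 119 mm long, 9 mm high, loose, lying on the board between the units (bystander). Origin: centre of the underside.
- tape: Roll of black tape, 62 mm across, 19 mm high, loose, behind the units (bystander). Origin: centre of the underside.
- cutters: Small yellow-handled pliers, 109 mm long, 10 mm high, loose, behind the units (bystander). Origin: centre of the underside.
- hex_keys: Folding hex key set, red and black, 95 mm long, 23 mm high, loose, behind the units (bystander). Origin: centre of the underside.
Mind the look-alikes: they are no part of the job. What is shaped like the cover_narrow but blue is not meant.

How it is judged:
On the way, in this order (a step that is already met when the one before it is completed fails the run):
1. the wider cover's snap tab is pressed in (at least 10 mm) while the cover is still on its seat (value of joint tab_wide above 0.01 m and x of cover_wide in the frame of unit_wide below -0.042 m), for 0.1 s.
2. the wider cover has been pushed clear of its seat (x of cover_wide in the frame of unit_wide above 0.026 m), for 0.1 s.
At the end, for the whole second after the job is handed in: The wider cover lies still and flat on its runners (0.06 rad, 4 mm), clear of the seat: origin at 26 to 58 mm in its unit's x, within 6 mm of the middle in y. The narrower cover is on its seat (origin below -42 mm in its unit's x), its tab pressed less than 5 mm (x of cover_wide in the frame of unit_wide between 0.026 and 0.058 m and y of cover_wide in the frame of unit_wide between -0.006 and 0.006 m and z of cover_wide in the frame of unit_wide between 0.026 and 0.034 m and angle between cover_wide's own z axis and vertical below 0.06 rad and linear speed of cover_wide below 0.01 m/s and x of cover_narrow in the frame of unit_narrow below -0.042 m and value of joint tab_narrow below 0.005 m); the robot touches nothing.
It fails at once if the wider cover is lifted more than 10 mm off its runners (z of cover_wide in the frame of unit_wide above 0.04 m).
It fails at once if the wider cover is tipped by more than 0.2 rad (angle between cover_wide's own z axis and vertical above 0.2 rad).
It fails at once if the narrower cover is shifted by more than 8 mm or its tab is pressed by 5 mm or more (distance of cover_narrow from where it was at the start of the episode above 0.008 m or value of joint tab_narrow above 0.005 m).
It fails at once if a loose bystander (knob, tweezers, tape, small pliers, hex key set) is moved by more than 20 mm (distance of any of knob, tweezers, tape, cutters, hex_keys from where it was at the start of the episode above 0.02 m).
It also fails if it takes over 42 s, if anything falls off the work surface, if the arm or the gripper's body presses on something with over 40 N, if the wrist force passes 120 N, or if a joint passes its speed limit or range.

## Robot

A 7-joint arm with a two-finger parallel gripper is mounted at the origin on the work surface; the furniture and walls round the work are solid. World frame = base frame: x ahead of the robot, y to its left, z up, the work surface at z = 0. Lengths are in m, angles in rad, forces in N, time in s.
With the tool pointing down it reaches from about 0.425 to 0.925 m from the base axis. Payload 6.8 kg.
Tool frame: the origin (TCP) lies at the very end of the fingers, on their centre line; the grasp point (between the pads) lies 19 mm behind it (r.grip_point_offset is the distance from the TCP to the grasp point, in m); z points along the fingers, y is the line along which they close (so a half turn about z gives the same grasp; the last joint's range is limited). The gripper opens to 85 mm and grips with 20 to 120 N. Pads are 22 mm wide; open, the fingers measure 114 mm over their backs; the gripper's body (76 mm by 85 mm) begins 54 mm behind the grasp point. The pads swing forward as they close: fully open they stand 13 mm farther back than shut.
Start: joints at [-1.392, 0.477, 0.022, 1.555, -0.011, 1.109, -0.083], TCP at [0.191, 0.647, 0.231] pointing down, gripper open.
Joint ranges: [-2.96, 2.96], [-0.34, 2.1], [-1.41, 1.46], [0.24, 2.44], [-1.37, 4.51], [0.17, 1.92], [-2.96, 2.96]. Speed limits (rad/s): [2.39, 2.39, 3.14, 3.14, 3.14, 3.14, 3.14].

## Interface

Orientations are given as a rotation vector (axis times angle).
In Python, from bench import status, eyes, r gives the robot as it stands.
- The arm moves only by the shell command python3 -m crank 'ROWS' [OPENING] [FORCE]. ROWS is JSON, a list of rows, each a list of 6 numbers: the shift along the tool's x, y, z normalised to -1 to 1, where 1 is 0.02 m, then the turn, a rotation vector about the tool's x, y, z normalised to -1 to 1, where 1 is 45 degrees. A call has 1 to 12 rows; each row shifts and turns the commanded pose from where the row before left it, along the tool's axes as they then stand; what a row does not reach is not made up. A row lasts 1/10 s, in which the tool goes at most 50 mm and 8.59 degrees, less where a joint would pass 70% of its speed; a pose out of reach is approached as far as the arm can. A call with a number of a shift or a turn outside -1 to 1 is refused whole. A call with a gripper value outside its range is refused whole. OPENING is the opening, from 0 (shut) to 1 (fully open), set as the call begins (- or left out, the last holds). The fingers move at their own pace and stop on an object; FORCE is the grip in N (left out, the last holds). Time passes only in rows, so rows that do not move let the fingers close. It gives the time, the measured TCP pose, the force, the opening and the grip force at its end, in the units of the state.
- status.get_obs(): the state, without advancing time (a new reading comes with each control period).
- eyes.grab_frame(name): name is "scene" or "top" or "wrist"; returns a dict with "image" (420x560x3 uint8, red, green, blue), "depth" (420x560 float32, m along the optical axis (not along the pixel's ray), 0 where there is no reading), "fovy" (degrees; the focal length in pixels is half the picture's height over the tangent of half this angle, whatever the lens; pixels are square), "cx", "cy" (the principal point, pixels), "world_to_cam" (4x4, takes a point from world to camera coordinates). Camera axes: x right, y up, looking along -z (the intrinsics and any distortion apply to the point x, -y, -z); pixel columns grow to the right and rows downward; lengths in m; the calibration is good to about 2 mm. A picture is of the moment at which its call begins.
- r.hand_in(): hands the job in; it is judged then, once.
The state is a dict: "clock": time; "joints": joint angles; "qvel": joint speeds; "tau": joint torques, N m; "tcp_pos": TCP position; "orientation": TCP orientation; "contact_force": force on the tool from outside, world axes, zero at the start; "moment": the same for the moment, N m; "grip_width": finger opening in m; "gripper_force": force on a finger pad.
Only numpy, scipy, OpenCV 4.12 (cv2) and the standard library are available. Lean on these libraries where they do the work, as an engineer would, in place of code of your own. Each camera call takes 0.05 s, during which the arm holds its last target. There are 200 camera calls.

## Working session

There is one attempt and no reset: what is moved stays moved. The work goes in short steps, Python scripts to look and compute and a shell command to move; the robot and the scene stay as the last step left them, time stands still between calls to the robot, and variables do not carry over. Pictures are saved under pics/ and viewed, at most 10 in all, crops included, and the job is handed in when it is done.

```bash
ls; mkdir -p pics; python3 - <<'E'
from bench import status, eyes, r
import cv2,numpy as np
o=status.get_obs();print(o)
for n in("top","scene"):
    f=eyes.grab_frame(n);np.savez(f"/tmp/{n}.npz",**f)
    cv2.imwrite(f"pics/{n}1.png",f["image"][:,:,::-1]);print(n,f["fovy"],f["cx"],f["cy"],f["world_to_cam"],[k for k in f])
E
```

```text
pics
{'clock': 0.0, 'joints': array([-1.39207534,  0.47777784,  0.0223163 ,  1.55645325, -0.01149151,
        1.10935485, -0.08307449]), 'qvel': array([-0.00104737,  0.00055968, -0.00147176,  0.00138316, -0.00035567,
        0.00051313, -0.00069305]), 'tau': array([ 2.38128911e-05, -5.96457803e+01,  1.60783600e+00, -2.81192708e+01,
        1.24084359e-02,  9.52425442e-03,  1.90153071e-05]), 'tcp_pos': array([0.19079188, 0.64683766, 0.23033947]), 'orientation': array([-4.48864102e-01, -3.10922632e+00,  2.92272576e-03]), 'contact_force': array([ 0.92484851, -0.3580663 ,  0.45017743]), 'moment': array([ 0.03994501, -0.02936574,  0.07635825]), 'gripper_force': 0.0, 'grip_width': 0.08551792389947967}
top 52.912002321630055 277.3653526929438 211.40465898055388 [[ 0.0247717  -0.99960281  0.01343852 -0.04146538]
 [ 0.97955974  0.02695489  0.19933929 -0.65098064]
 [-0.19962234  0.00822586  0.97983838 -0.89766755]
 [ 0.          0.          0.          1.        ]] ['image', 'depth', 'fovy', 'cx', 'cy', 'world_to_cam']
scene 54.28780328952623 283.9348286188643 214.171350891408 [[ 0.78467966 -0.61981287 -0.01048045 -0.51434439]
 [ 0.26864257  0.3247662   0.90683961 -0.22447784]
 [-0.55866717 -0.71439409  0.42134555 -0.71462333]
 [ 0.          0.          0.          1.        ]] ['image', 'depth', 'fovy', 'cx', 'cy', 'world_to_cam']
```

View pics/top1.png

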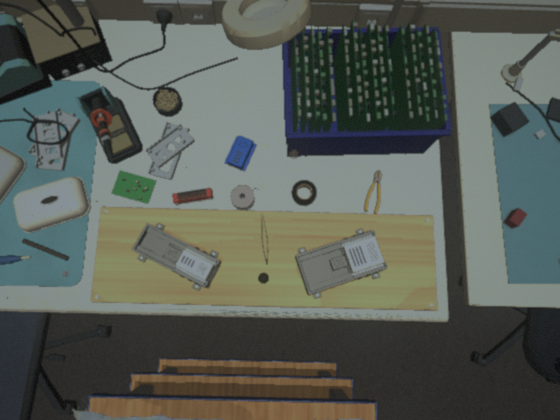

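View pics/scene1.png

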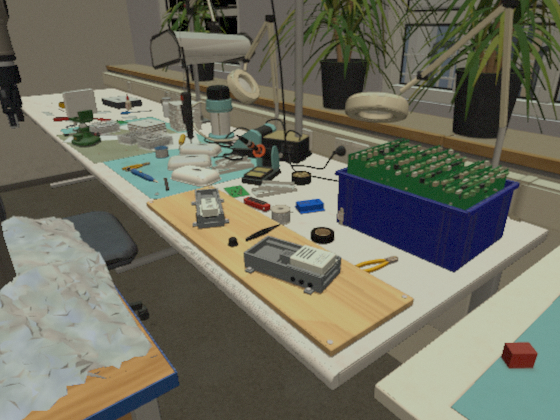

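The top view shows two units on the board. The one at left, about (178,258), has a white cover at (199,265). The one at right, about (340,262), has a larger white cover at (363,250), with its tab at about (337,264). Both landings lie to the left of their covers or up-left of them. The right one looks wider, so next I'll measure it and enlarge it.

```bash
cat > h.py <<'E'
import numpy as np,cv2
def K(f): 
    fl=210/np.tan(np.radians(f["fovy"])/2); return fl,float(f["cx"]),float(f["cy"])
def world(f):
    fl,cx,cy=K(f); d=f["depth"]; v,u=np.mgrid[:420,:560]
    c=np.stack([(u-cx)/fl*d,-(v-cy)/fl*d,-d,np.ones_like(d)],-1)
    return (c@np.linalg.inv(f["world_to_cam"]).T)[...,:3]
def ray(f,u,v,z):
    fl,cx,cy=K(f);T=np.linalg.inv(f["world_to_cam"]);d=T[:3,:3]@[(u-cx)/fl,-(v-cy)/fl,-1];o=T[:3,3]
    return o+d*(z-o[2])/d[2]
E
python3 - <<'E'
from h import *
f=dict(np.load("/tmp/top.npz"));W=world(f);im=f["image"];Z=W[...,2]
for n,(u0,u1,v0,v1) in dict(L=(120,235,212,300),R=(285,400,218,305)).items():
    m=np.zeros((420,560),bool);m[v0:v1,u0:u1]=1
    print(n,"board z",np.median(Z[m&(Z<.03)&(Z>.005)]))
    h=im.astype(int); sat=h.max(-1)-h.min(-1)
    for lab,mm in (("cover",m&(Z>.060)&(Z<.08)),("house",m&(Z>.03))):
        k,l,s,c=cv2.connectedComponentsWithStats(mm.astype(np.uint8));i=1+s[1:,4].argmax();q=l==i
        P=W[q];r=cv2.minAreaRect(P[:,:2].astype(np.float32)*1000)
        print(lab,s[i],"rect mm",r,"z",np.percentile(P[:,2],[5,50,95]))
    cv2.imwrite(f"pics/{n}z.png",cv2.resize(im[v0:v1,u0:u1,::-1],None,fx=6,fy=6,interpolation=cv2.INTER_CUBIC))
a=cv2.imread("pics/Lz.png")[:,:690];b=cv2.imread("pics/Rz.png")
h=min(a.shape[0],b.shape[0]);cv2.imwrite("pics/both.png",cv2.resize(np.hstack([a[:h],b[:h]]),(800,int(800*h/(a.shape[1]+b.shape[1])))))
E
```

```text
L board z 0.01648513528934692
cover [176 250  38  30 622] rect mm ((526.6190795898438, 157.4049072265625), (76.41288757324219, 39.96977233886719), 64.37910461425781) z [0.06524227 0.06819766 0.07113777]
house [ 132  223   89   65 2634] rect mm ((517.8928833007812, 139.26840209960938), (331.4751281738281, 74.62345123291016), 64.4666976928711) z [0.03562811 0.05266528 0.06982991]
R board z 0.016423443030619822
cover [344 236  40  37 968] rect mm ((560.4569091796875, -220.00161743164062), (63.483970642089844, 76.34466552734375), 19.50082015991211) z [0.06530529 0.06832844 0.07121444]
house [ 295  230   93   65 3458] rect mm ((528.9949340820312, -134.68222045898438), (98.68321228027344, 269.50732421875), 19.883392333984375) z [0.03318257 0.05202657 0.06999825]
```

View pics/both.png

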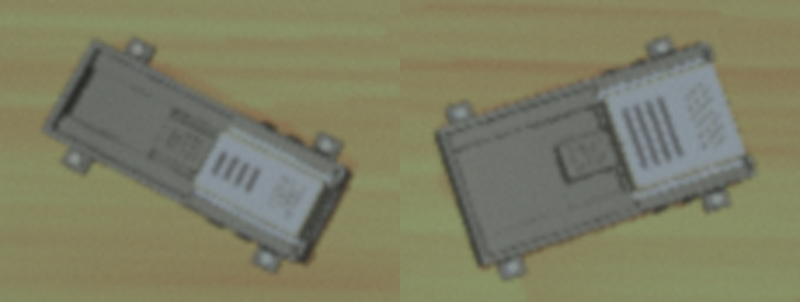

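View pics/Rz.png

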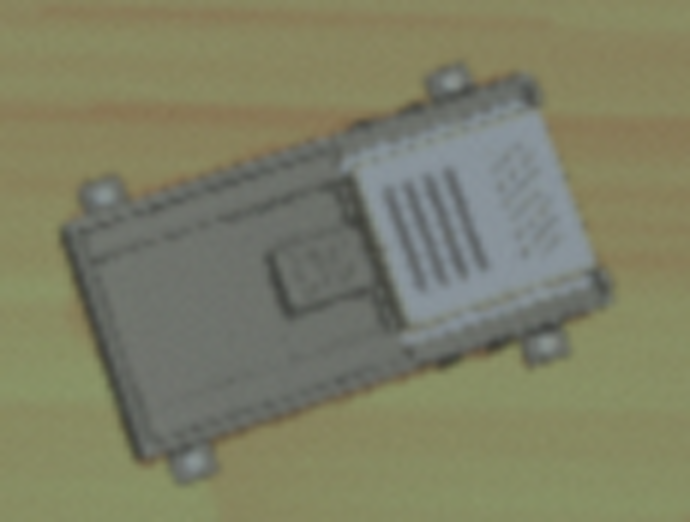

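The two candidates are left (199,265), with a body 40 × 76 mm, and right (363,250), with a body 63.5 × 76 mm. The right one matches the 64 mm cover, and the crop confirms white, with the tab and empty landing to its left. Both cover tops are at z ≈ 0.068, as they should be. Unit x is about (-0.334, 0.943), and the tab is expected at about (0.541, -0.165). I'll turn the tool 54° and close the fingers.

```bash
python3 -m crank '[[0,0,0,0,0,0.172],[0,0,0,0,0,0.172],[0,0,0,0,0,0.172],[0,0,0,0,0,0.172],[0,0,0,0,0,0.172],[0,0,0,0,0,0.172],[0,0,0,0,0,0.172],[0,1,0,0,0,0],[0,1,0,0,0,0],[0,1,0,0,0,0],[0,1,0,0,0,0],[0,1,0,0,0,0]]' 0 20
python3 - <<'E'
from h import *
f=dict(np.load("/tmp/top.npz"))
# tab ridge corner pixels from crop: outer edge corners at crop (270,252),(292,314)
for p in((270,252),(292,314),(365,290)): print(p,ray(f,285+p[0]/6,218+p[1]/6,.055))
ux=np.array([-np.sin(np.radians(19.5)),np.cos(np.radians(19.5))]);c=np.array([.5605,-.22]);print("exp tab",c+.058*ux,"tab far corners exp",c+.075*ux+.012*np.array([ux[1],-ux[0]]),c+.075*ux-.012*np.array([ux[1],-ux[0]]))
E
```

```text
clock: 1.3
tcp_pos: [0.2858, 0.6806, 0.2307]
orientation: [1.815, 2.564, -0.002]
contact_force: [0.0, -0.2, 0.5]
grip_width: 0.0002
gripper_force: 0.0
(270, 252) [ 0.54526814 -0.14624308  0.055     ]
(292, 314) [ 0.5222964  -0.15450016  0.055     ]
(365, 290) [ 0.53195251 -0.18199041  0.055     ]
exp tab [ 0.5411392  -0.16532679] tab far corners exp [ 0.54677618 -0.14529621] [ 0.52415279 -0.15330757]
```

```bash
R='x'; python3 -m crank '[[-1,0,0,0,0,0],[-1,0,0,0,0,0],[-1,0,0,0,0,0],[-1,0,0,0,0,0],[-1,0,0,0,0,0],[-1,0,0,0,0,0],[-1,0,0,0,0,0],[-1,0,0,0,0,0],[-1,0,0,0,0,0],[-1,0,0,0,0,0],[-1,0,0,0,0,0],[-1,0,0,0,0,0]]'
python3 -m crank '[[-1,0,0,0,0,0],[-1,0,0,0,0,0],[-1,0,0,0,0,0],[-1,0,0,0,0,0],[-1,0,0,0,0,0],[-1,0,0,0,0,0],[-1,0,0,0,0,0],[-1,0,0,0,0,0],[-1,0,0,0,0,0],[-1,0,0,0,0,0],[-1,0,0,0,0,0],[-1,0,0,0,0,0]]'
```

```text
clock: 2.5
tcp_pos: [0.3654, 0.4528, 0.2313]
orientation: [-1.816, -2.564, 0.0]
contact_force: [0.6, 0.3, -0.1]
grip_width: 0.0002
gripper_force: 0.0
clock: 3.7
tcp_pos: [0.4449, 0.2263, 0.2314]
orientation: [-1.816, -2.564, -0.0]
contact_force: [-0.7, -0.1, -0.4]
grip_width: 0.0001
gripper_force: 0.0
```

```bash
python3 -m crank '[[-1,0,0,0,0,0],[-1,0,0,0,0,0],[-1,0,0,0,0,0],[-1,0,0,0,0,0],[-1,0,0,0,0,0],[-1,0,0,0,0,0],[-1,0,0,0,0,0],[-1,0,0,0,0,0],[-1,0,0,0,0,0],[-1,0,0,0,0,0],[-1,0,0,0,0,0],[-1,0,0,0,0,0]]'
python3 -m crank '[[-1,-0.3,0,0,0,0],[-1,-0.3,0,0,0,0],[-1,-0.3,0,0,0,0],[-1,-0.3,0,0,0,0],[-1,-0.3,0,0,0,0],[-1,-0.3,0,0,0,0],[-1,-0.2,0,0,0,0],[-0.9,0,0,0,0,0],[0,0,1,0,0,0],[0,0,1,0,0,0],[0,0,1,0,0,0],[0,0,1,0,0,0]]'
python3 - <<'E'
from h import *
from bench import status,eyes
f=eyes.grab_frame("wrist");np.savez("/tmp/w.npz",**f);cv2.imwrite("pics/w1.png",f["image"][:,:,::-1])
o=status.get_obs();print(o["tcp_pos"],o["joints"])
E
```

```text
clock: 4.9
tcp_pos: [0.5242, -0.0001, 0.2313]
orientation: [-1.816, -2.564, -0.0]
contact_force: [0.9, 0.6, 0.9]
grip_width: 0.0001
gripper_force: 0.0
clock: 6.1
tcp_pos: [0.5385, -0.1615, 0.1506]
orientation: [1.816, 2.563, 0.0]
contact_force: [-0.1, -0.4, 0.1]
grip_width: 0.0002
gripper_force: 0.0
[ 0.53660023 -0.16076203  0.14759193] [-0.25184867  0.43292103  0.55536342  1.93809054 -0.29642923  0.85610972
  0.79827847]
```

View pics/w1.png

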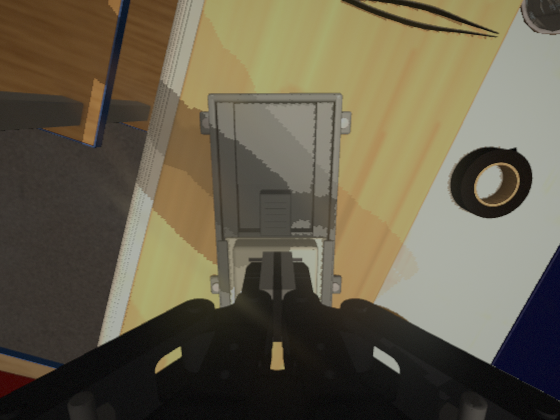

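The wrist view looks down the unit, which is well aligned. The far end of the housing runs from (209,95) to (342,95), the tab from (261,192) to (291,192) at its far edge, and the cover front is at row ~238.

```bash
python3 - <<'E'
from h import *
f=dict(np.load("/tmp/w.npz"))
ux=np.array([-np.sin(np.radians(19.5)),np.cos(np.radians(19.5))]);uy=np.array([-ux[1],ux[0]]);c=np.array([.5605,-.22])+.05*ux
t=np.array([.5366,-.1608])
print("tcp in unit",(t-c)@ux,(t-c)@uy)
for n,u,v,z in(("tabL",261,192,.055),("tabR",291,192,.055),("endL",209,95,.054),("endR",342,95,.054),("sideL",217,235,.054),("sideR",339,235,.054),("coverfront",230,238,.068),("coverfrontR",322,238,.068)):
    p=ray(f,u,v,z)[:2];d=p-c;print(n,p.round(4),"unit x,y mm",(1000*d@ux).round(1),(1000*d@uy).round(1), "depth z",world(f)[v+3,u+(3 if 'L' in n else -3),2].round(3))
E
```

```text
tcp in unit 0.013782360208344096 0.002767765570463814
tabL [ 0.523 -0.152] unit x,y mm 26.6 12.6 depth z 0.054
tabR [ 0.544  -0.1446] unit x,y mm 26.6 -9.7 depth z 0.054
endL [ 0.4676 -0.0993] unit x,y mm 94.8 47.3 depth z 0.055
endR [ 0.5537 -0.0689] unit x,y mm 94.7 -44.0 depth z 0.054
sideL [ 0.5019 -0.196 ] unit x,y mm -7.8 47.2 depth z 0.054
sideR [ 0.591  -0.1646] unit x,y mm -7.9 -47.3 depth z 0.016
coverfront [ 0.5123 -0.1891] unit x,y mm -4.8 35.2 depth z 0.051
coverfrontR [ 0.5757 -0.1667] unit x,y mm -4.9 -32.1 depth z 0.05
```

```bash
python3 -m crank '[[-0.15,0.08,1,0,0,0],[0,0,1,0,0,0],[0,0,1,0,0,0],[0,0,0.75,0,0,0],[0,0,0,0,0,0],[0,0,0,0,0,0],[0,0,0,0,0,0]]'
```

```text
clock: 6.85
tcp_pos: [0.5422, -0.1635, 0.0774]
orientation: [1.815, 2.562, 0.001]
contact_force: [-0.0, 0.4, 0.0]
grip_width: -0.0002
gripper_force: 0.0
```

```bash
python3 -m crank '[[0,-0.1,0.4,0,0,0],[0,0,0.3,0,0,0],[0,0,0.2,0,0,0],[0,0,0.2,0,0,0],[0,0,0.2,0,0,0],[0,0,0.2,0,0,0],[0,0,0,0,0,0],[0,0,0,0,0,0]]'
```

```text
clock: 7.65
tcp_pos: [0.5396, -0.1639, 0.0461]
orientation: [1.816, 2.564, -0.0]
contact_force: [-0.5, 0.1, -0.2]
grip_width: 0.0002
gripper_force: 0.0
```

```bash
python3 -m crank '[[0,0,0.15,0,0,0],[0,0,0.1,0,0,0],[0,0,0,0,0,0],[0,0,0,0,0,0]]'; python3 -m crank '[[0,0,0.1,0,0,0],[0,0,0,0,0,0],[0,0,0,0,0,0]]'
```

```text
clock: 8.05
tcp_pos: [0.54, -0.164, 0.042]
orientation: [1.816, 2.563, 0.001]
contact_force: [-3.7, 0.8, 9.9]
grip_width: 0.0002
gripper_force: 5.1
clock: 8.35
tcp_pos: [0.54, -0.164, 0.0418]
orientation: [1.816, 2.563, 0.003]
contact_force: [-8.5, 3.2, 31.0]
grip_width: -0.0001
gripper_force: 15.1
```

```bash
python3 -m crank '[[0,0,-1,0,0,0],[0,0,-1,0,0,0],[0,0,-1,0,0,0],[0,0,-0.5,0,0,0],[-1,0,0,0,0,0],[-1,0,0,0,0,0],[-1,0,0,0,0,0],[-1,0,0,0,0,0],[-1,0,0,0,0,0],[-1,0,0,0,0,0],[-0.1,0,0,0,0,0],[0,0,0,0,0,0]]'
python3 -m crank '[[0,0,0,0,0,0],[0,0,0,0,0,0]]'
python3 - <<'E'
from h import *
from bench import status,eyes
f=eyes.grab_frame("top");np.savez("/tmp/top2.npz",**f)
w=eyes.grab_frame("wrist");np.savez("/tmp/w2.npz",**w)
a=cv2.resize(f["image"][210:310,280:410,::-1],(520,400));b=cv2.resize(w["image"][:,:,::-1],(533,400))
cv2.imwrite("pics/s2.png",cv2.resize(np.hstack([a,b]),(800,304)))
t=status.get_obs()["tcp_pos"]
ux=np.array([-np.sin(np.radians(19.5)),np.cos(np.radians(19.5))]);uy=np.array([-ux[1],ux[0]]);c=np.array([.5605,-.22])+.05*ux
print(t,(t[:2]-c)@ux,(t[:2]-c)@uy)
E
```

```text
clock: 9.55
tcp_pos: [0.5796, -0.2789, 0.1086]
orientation: [-1.816, -2.562, 0.0]
contact_force: [-0.1, 1.1, -0.3]
grip_width: 0.0001
gripper_force: 0.0
clock: 9.75
tcp_pos: [0.58, -0.2775, 0.109]
orientation: [-1.814, -2.564, -0.001]
contact_force: [0.2, 0.4, 0.1]
grip_width: 0.0003
gripper_force: 0.0
[ 0.58013978 -0.27788336  0.10925979] -0.11111914851243479 0.0008085862278796187
```

View pics/s2.png

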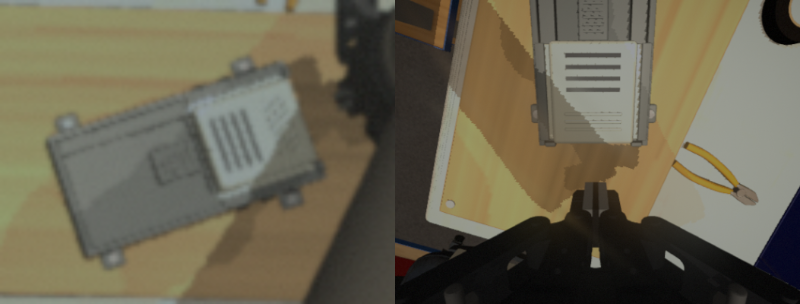

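The fingertip is behind the cover's rear face and centred between the posts, and the tab lies flush. I'll go down to z ≈ 0.053 and then push.

```bash
python3 -m crank '[[0,0,1,0,0,0],[0,0,1,0,0,0],[0,0,0.5,0,0,0],[0,0,0.3,0,0,0],[0,0,0,0,0,0],[0,0,0,0,0,0]]'
python3 -m crank '[[0.25,0,0,0,0,0],[0.25,0,0,0,0,0],[0.25,0,0,0,0,0],[0.25,0,0,0,0,0],[0.25,0,0,0,0,0],[0.25,0,0,0,0,0],[0,0,0,0,0,0]]'
```

```text
clock: 10.45
tcp_pos: [0.5805, -0.2792, 0.0539]
orientation: [1.815, 2.563, 0.0]
contact_force: [0.8, 0.3, 0.3]
grip_width: 0.0006
gripper_force: 0.0
clock: 11.15
tcp_pos: [0.5699, -0.2495, 0.0532]
orientation: [-1.814, -2.564, -0.001]
contact_force: [0.2, 0.3, -0.5]
grip_width: 0.0002
gripper_force: 0.0
```

```bash
python3 -m crank '[[0.3,0,0,0,0,0],[0.3,0,0,0,0,0],[0.3,0,0,0,0,0],[0.3,0,0,0,0,0],[0.3,0,0,0,0,0],[0.3,0,0,0,0,0],[0.3,0,0,0,0,0],[0.3,0,0,0,0,0],[0.3,0,0,0,0,0],[0.2,0,0,0,0,0],[0,0,0,0,0,0]]'
cat > look.py <<'E'
from h import *
from bench import status,eyes
f=eyes.grab_frame("top");W=world(f);Z=W[...,2]
t=status.get_obs()["tcp_pos"]
ux=np.array([-np.sin(np.radians(19.5)),np.cos(np.radians(19.5))]);uy=np.array([-ux[1],ux[0]]);c=np.array([.5605,-.22])+.05*ux
P=(W[...,:2]-c);X=P@ux;Y=P@uy
m=(Z>.060)&(Z<.077)&(abs(Y)<.045)&(abs(X)<.11)&(f["image"].min(-1)>95)
print("tcp",t,(t[:2]-c)@ux,(t[:2]-c)@uy)
print(m.sum(),"x",np.percentile(X[m],[1,50,99]).round(4),"y",np.percentile(Y[m],[1,50,99]).round(4),"z",np.percentile(Z[m],[5,50,95]).round(4))
w=eyes.grab_frame("wrist")
a=cv2.resize(f["image"][210:310,280:410,::-1],(520,400));b=cv2.resize(w["image"][:,:,::-1],(533,400))
import sys;cv2.imwrite(f"pics/{sys.argv[1]}.png",cv2.resize(np.hstack([a,b]),(800,304)))
E
python3 look.py s3
```

```text
clock: 12.25
tcp_pos: [0.5506, -0.1948, 0.0531]
orientation: [-1.814, -2.564, -0.0]
contact_force: [-0.8, -0.3, -0.4]
grip_width: 0.0
gripper_force: 0.0
tcp [ 0.55064696 -0.19518075  0.05312531] -0.02331533171444242 0.0010030490937059369
721 x [-0.0067  0.035   0.0627] y [-0.0314 -0.0062  0.0297] z [0.0655 0.0685 0.071 ]
```

View pics/s3.png

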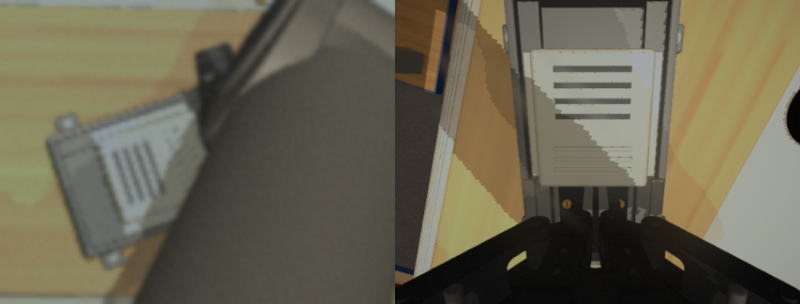

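The cover has slid along, flat, with its front at unit x ≈ 63 mm, so its origin is at about 25 mm. It needs 18 mm more.

```bash
python3 -m crank '[[0.2,0,0,0,0,0],[0.2,0,0,0,0,0],[0.2,0,0,0,0,0],[0.2,0,0,0,0,0],[0.1,0,0,0,0,0],[0,0,0,0,0,0],[0,0,0,0,0,0]]'
python3 -m crank '[[-0.5,0,0,0,0,0],[-0.5,0,0,0,0,0],[-0.3,0,-0.5,0,0,0],[0,0,-1,0,0,0],[0,0,-1,0,0,0],[0,0,-1,0,0,0],[0,0,-1,0,0,0],[-1,0,-1,0,0,0],[-1,0,-1,0,0,0],[-1,0,0,0,0,0],[-1,0,0,0,0,0],[-1,0,0,0,0,0]]'
python3 -m crank '[[-1,0,0,0,0,0],[-1,0,0,0,0,0],[-1,0,0,0,0,0],[0,0,0,0,0,0],[0,0,0,0,0,0]]'
python3 look.py s4
```

```text
clock: 13.05
tcp_pos: [0.5448, -0.1786, 0.0532]
orientation: [-1.815, -2.564, -0.0]
contact_force: [-0.2, -0.6, 0.3]
grip_width: -0.0001
gripper_force: 0.0
clock: 14.25
tcp_pos: [0.587, -0.2995, 0.1844]
orientation: [1.816, 2.562, 0.0]
contact_force: [0.4, 0.2, -0.2]
grip_width: -0.0002
gripper_force: 0.0
clock: 14.75
tcp_pos: [0.6062, -0.355, 0.1836]
orientation: [-1.817, -2.562, 0.0]
contact_force: [0.2, 0.1, 1.0]
grip_width: -0.0001
gripper_force: 0.0
tcp [ 0.6064017  -0.35402224  0.18343679] -0.19165722306872954 0.0014686932883734359
983 x [0.006  0.0432 0.0803] y [-0.0314  0.0001  0.0312] z [0.0654 0.0684 0.0713]
```

View pics/s4.png

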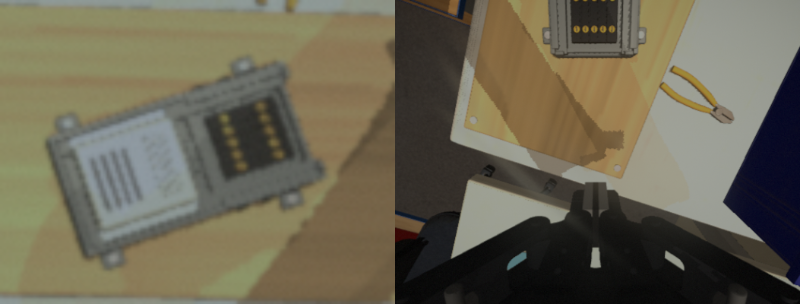

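The cover's origin is at x ≈ 43 mm, y ≈ 0, with its top at z = 0.068, so it lies flat. The terminals are fully open and the arm is clear.

```bash
python3 -c "
from bench import r
print(r.hand_in())"
```

```text
the job is handed in; nothing more can be done
None
```

The wider unit's tab is pressed fully in and its cover lies flat on the runners at about x = 43 mm, with the terminals open and the arm clear. The job is handed in; the hand-in gave no verdict.

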